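# Take the pressure roller out of the bottle labeller

### The arm

A 6-joint arm with a two-finger parallel gripper is mounted at the origin on the work surface. World frame = base frame: x ahead of the robot, y to its left, z up, the work surface at z = 0. Lengths are in m, angles in rad, forces in N, time in s.
With the tool pointing down it reaches from about 0.375 to 0.9 m from the base axis. Payload 3.1 kg.
Tool frame: the origin (TCP) lies at the very end of the fingers, on their centre line; the grasp point (between the pads) lies 19 mm behind it (manip.grasp_offset is the z of the grasp point in the tool frame, in m); z points along the fingers, y is the direction in which the jaws open and shut (so a half turn about z gives the same grasp; the last joint's range is limited). The gripper opens to 87 mm and grips with 3 to 60 N. Pads are 19 mm wide; open, the fingers measure 117 mm over their backs; the gripper's body (75 mm by 190 mm) begins 51 mm behind the grasp point.
Start: joints at [-1.284, 0.527, 1.433, -0, 1.181, -0.178], TCP at [0.281, -0.558, 0.223] pointing down, gripper open.
Joint ranges: [-3.08, 3.08], [-0.75, 2.2], [0.22, 2.44], [-1.43, 4.57], [0, 2.65], [-2.85, 2.85]. Speed limits (rad/s): [2.79, 2.79, 3.14, 3.14, 3.14, 3.14].

### API

Orientations are given as a rotation vector (axis times angle).
In Python, from cell import manip gives the robot as it stands.
- The arm moves only by the tool step_arm, never from a script. Its argument "increments" is a list that holds one entry, the list of rows, each a list of 5 numbers: the opening in per cent of the stroke, from 0 (shut) to 100 (fully open), then the shift along the tool's x, y, z in m, then the turn about the tool's z in rad. In form: [[[hand, dx, dy, dz, twist], ...]]. A call has 1 to 5 rows; each row is the pose to reach, as a shift and turn from the pose commanded when the call began, along the tool's axes at that moment; what a row does not reach only later rows make up. A row lasts 1/10 s, in which the tool goes at most 50 mm and 8.59 degrees, less where a joint would pass 70% of its speed; a pose out of reach is approached as far as the arm can. A call with a gripper value outside its range is refused whole. The fingers move at their own pace and stop on an object; "force" is the grip in N (left out, the last holds). Time passes only in rows, so rows that repeat a pose let the fingers close. It gives the time, the measured TCP pose, the force and the opening at its end, in the units of the state.
- manip.get_state(): the state, without advancing time (a new reading comes with each control period).
- manip.camera(name): name is "scene" or "top"; returns a dict with "pixels" (480x640x3 uint8, blue, green, red), "mtx" (3x3 intrinsics, pixels), "dist_coeffs" ([k1, k2, p1, p2, k3] as OpenCV has them; the pictures are not rectified), "origin" and "attitude" of the camera in the world. Camera axes: x right, y down, z forward; pixel columns grow to the right and rows downward; lengths in m; the calibration is good to about 2 mm. A picture is of the moment at which its call begins. There is no depth.
- manip.hand_in(): hands the job in, once; it reports no verdict.
The state is a dict: "time": time; "joint_positions": joint angles; "joint_velocities": joint speeds; "tau": joint torques, N m; "position": TCP position; "eef_rot": TCP orientation; "contact_force": force on the tool from outside, world axes, zero at the start; "torque": the same for the moment, N m; "opening": finger opening in m.
Only numpy, scipy, OpenCV 4.12 (cv2) and the standard library are available. Lean on these libraries where they do the work, as an engineer would, in place of code of your own. Each camera call takes 0.05 s, during which the arm holds its last target. There are 200 camera calls.

### The job

Flip the red cam lever of the bottle labeller fully open (push its handle back, away from the front of the machine) while the roller stays in its seat. Then take hold of the black rubber roller, draw it forward off its ledges, lower it out through the open bottoms of the slots, and set it down, without dropping it, across the two V-shaped rests of the green cradle (not the yellow one). Leave the lever open.

Things in the scene. Friction and masses are not known exactly. Their poses are not given: they have to be found in the camera images.
- roller: Black rubber roller 36 mm thick, 136 long, about 0.35 kg, on a 12 mm axle 212 long. Origin mid-axle, y along it. Seated at the labeller's x 0, z 140 mm on ledges that end at x -15 and fall 6 degrees to the back: it stays by itself. Way out: axle forward to x -32, straight down through slots 33 wide (x -48 to -15) until below z 105, then forward past x -75 before lifting.
- stand: White bottle labeller, fixed, 190 mm tall. Origin on the table under the seated roller's middle; -x its front (to the robot, yaw up to 0.3 rad), y along the roller, z up. Cheeks at |y| 75 to 85 mm, tops z 185, with slots open at the bottom (z 118), roof z 150, front prongs x -62 to -48. Between the cheeks it is open above, in front and below; back wall at x 105, reel behind, base plate 8 thick.
- cam_lever (a joint): Red cam lever, outside the left (+y) cheek. 0 = shut, bars the axle's way; 1.1 rad = fully open, at its stop; starts 0 to 0.1, stays where left, 2 to 3 N moves it. Pivot at x -10, z 170 mm in the labeller's frame. Handle ends in a 16 mm bar from y 89 to 125, at x = -10 - 75 sin(0.55 - q), z = 170 + 75 cos(0.55 - q) mm: shut it leans to the front, open to the back.
- green_cradle: Green cradle, fixed, empty. Origin on the table under its centre, z up, y along its line of two V rests. Base 90 x 150 x 8 mm; rests 16 mm thick at y -52 and +52, 90 degree V, bottom 22 mm and upper edges 54 mm above the table, mouth 64 mm wide. A roller in it lies along y with its centre at x 0, z 47 mm. A yellow cradle of the same form is a bystander; they swap places.
Things that resemble listed ones, but are neither listed nor needed, are in the scene too. There is more than one size of the roller; the job needs the smallest.

How it is judged:
On the way, in this order (a step that is already met when the one before it is completed fails the run):
1. the cam lever is open (beyond 0.9 rad) and the roller still in its seat (value of joint cam_lever above 0.9 rad and x of roller in the frame of stand between -0.012 and 0.012 m and y of roller in the frame of stand between -0.02 and 0.02 m and z of roller in the frame of stand between 0.13 and 0.152 m), for 0.2 s.
2. the roller has come down out of the slots' open bottoms (its axle more than 30 mm below the seat, still under the labeller) (x of roller in the frame of stand between -0.1 and 0.02 m and y of roller in the frame of stand between -0.05 and 0.05 m and z of roller in the frame of stand between 0.03 and 0.11 m).
At the end, for the whole second after the job is handed in: The roller lies at rest in both V rests of the green cradle (axle within 12 mm across, 25 mm along and 10 degrees, 40 to 56 mm above the table), released, and the cam lever is still open (beyond 0.9 rad) (x of roller in the frame of green_cradle between -0.012 and 0.012 m and y of roller in the frame of green_cradle between -0.025 and 0.025 m and z of roller in the frame of green_cradle between 0.04 and 0.056 m and angle between the y axis of roller and the y axis of green_cradle, either way round below 0.18 rad and linear speed of roller below 0.02 m/s and value of joint cam_lever above 0.9 rad and contact force between the fingers and roller below 0.1 N); the robot touches nothing.
It fails at once if the roller falls onto the table or the labeller's base (height (world z) of roller below 0.032 m).
It fails at once if the roller is dropped (moves faster than 0.6 m/s while not held, a fall of about 18 mm) (linear speed of roller above 0.6 m/s and contact force between the fingers and roller below 0.1 N).
It also fails if it takes over 58 s, if anything falls off the work surface, if the arm or the gripper's body presses on something with over 40 N, if the wrist force passes 120 N, or if a joint passes its speed limit or range.

## Working session

There is one attempt and no reset: what is moved stays moved. The work goes in short steps, Python scripts to look and compute and a tool call to move; the robot and the scene stay as the last step left them, time stands still between calls to the robot, and variables do not carry over. Pictures are saved under pics/ and viewed, about 8 in all and at most 12, crops included, and the job is handed in when it is done.

Besides the shell and the picture viewer there is one more tool, called after "Emit:" as name(argument=value, ...), one argument or row to a line, values as JSON. step_arm: Moves the arm, as the interface text tells. Its arguments: {"type":"object","properties":{"increments":{"type":"array"},"force":{"type":"number"}},"required":["increments"]}

```bash
mkdir -p pics; ls; cat > h.py <<'E'
import numpy as np, cv2
from cell import manip
from scipy.spatial.transform import Rotation as R
def snap(n,f):
    c=manip.camera(n); cv2.imwrite(f'pics/{f}.png',c['pixels']); np.save(f'pics/{f}.npy',c,allow_pickle=True); return c
def load(f): return np.load(f'pics/{f}.npy',allow_pickle=True).item()
def att(c):
    a=np.array(c['attitude'],float)
    return a if a.shape==(3,3) else (R.from_rotvec(a).as_matrix() if a.size==3 else R.from_quat(a).as_matrix())
def ray(c,uv):
    p=cv2.undistortPoints(np.array(uv,float).reshape(-1,1,2),np.array(c['mtx']),np.array(c['dist_coeffs'])).reshape(-1,2)
    d=np.c_[p,np.ones(len(p))]@att(c).T
    return np.array(c['origin']),d
def plane(c,uv,z):
    o,d=ray(c,uv); return o+d*((z-o[2])/d[:,2])[:,None]
def tri(c1,u1,c2,u2):
    o1,d1=ray(c1,u1);o2,d2=ray(c2,u2);d1=d1[0]/np.linalg.norm(d1[0]);d2=d2[0]/np.linalg.norm(d2[0])
    s=np.linalg.lstsq(np.c_[d1,-d2],o2-o1,rcond=None)[0]
    a=o1+s[0]*d1;b=o2+s[1]*d2
    return (a+b)/2,np.linalg.norm(a-b)
def proj(c,P):
    M=att(c).T
    return cv2.projectPoints(np.array(P,float).reshape(-1,3),cv2.Rodrigues(M)[0],-M@np.array(c['origin']),np.array(c['mtx']),np.array(c['dist_coeffs']))[0].reshape(-1,2)
E
python3 - <<'E'
from h import *
for n in('scene','top'):
    c=snap(n,n+'0'); print(n,c['origin'],c['attitude'],c['mtx'],c['dist_coeffs'])
print(manip.get_state(), manip.grasp_offset)
E
```

```text
pics
scene [ 1.17114947 -0.65836186  0.76043185] [-1.98221157 -0.85822056  0.4775577 ] [[609.88824623   0.         323.27617528]
 [  0.         609.88824623 245.51339482]
 [  0.           0.           1.        ]] [-0.08151273  0.          0.          0.          0.        ]
top [0.28396822 0.04163659 1.14696081] [-2.15425065  2.19036376 -0.12700759] [[497.20732804   0.         316.82945854]
 [  0.         497.20732804 233.60436009]
 [  0.           0.           1.        ]] [0.03989562 0.         0.         0.         0.        ]
{'time': 0.1, 'joint_positions': array([-1.28350032e+00,  5.28383662e-01,  1.43373591e+00, -4.57989684e-06,
        1.18134520e+00, -1.78516304e-01]), 'joint_velocities': array([-0.0005205 , -0.00071422, -0.0031977 , -0.00241004,  0.00066826,
       -0.0009017 ]), 'tau': array([-1.97452619e-04, -4.40985954e+01, -1.77150983e+01,  6.35277084e-02,
        5.33916685e-02, -4.57465251e-05]), 'position': array([ 0.28055471, -0.55779578,  0.2216752 ]), 'eef_rot': array([-3.05494957e+00, -7.24670272e-01,  1.66409776e-04]), 'contact_force': array([-0.16639612, -0.20922339, -0.30736245]), 'torque': array([ 0.0110541 , -0.03545044,  0.00492209]), 'opening': 0.0869387051117984} -0.0187
```

View pics/scene0.png

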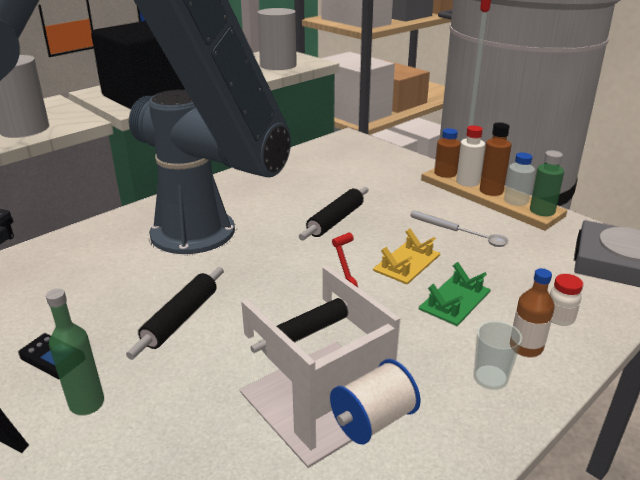

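View pics/top0.png

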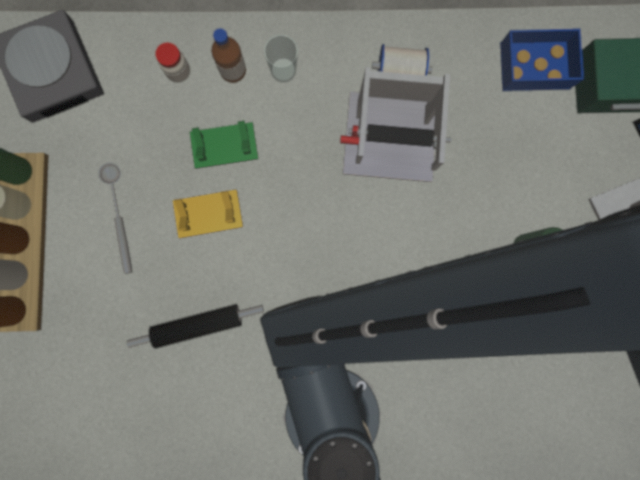

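The top and scene views both show three black rollers:
- **Seated in the labeller:** top (400,135), scene (310,322).
- **Loose, in the back:** top (195,325), scene (335,212).
- **Loose, near the bottle:** scene (180,310), hidden under the arm in the top view.

The seated one fits the description. I'll check sizes next. The green cradle is at top (224,145) and the yellow one at (208,213). The red lever bar is at top (350,140), scene (343,240).

```bash
python3 - <<'E'
from h import *
t=load('top0')['pixels'];s=load('scene0')['pixels']
def cr(im,x,y,w,h,k):
    o=cv2.resize(im[y:y+h,x:x+w],None,fx=k,fy=k,interpolation=cv2.INTER_CUBIC)
    for i in range(0,w,20): cv2.putText(o,str(x+i),(i*k,9),0,.33,(255,0,255),1); cv2.line(o,(i*k,10),(i*k,16),(255,0,255),1)
    for i in range(20,h,20): cv2.putText(o,str(y+i),(0,i*k+4),0,.33,(255,0,255),1); cv2.line(o,(22,i*k),(28,i*k),(255,0,255),1)
    return o
a=cr(t,335,35,128,150,4); b=cr(s,232,228,190,240,2)
c=np.zeros((600,800,3),np.uint8); c[:a.shape[0],:400]=a[:,:400] if 0 else cv2.copyMakeBorder(a,0,0,0,0,0)[:,:400]
a=cr(t,335,35,130,150,3); c[:]=0; c[:450,:390]=a; c[:480,400:780]=b; 
cv2.imwrite('pics/crop1.png',c)
for n,im in(('top0',t),('scene0',s)):
    hsv=cv2.cvtColor(im,cv2.COLOR_BGR2HSV)
    for col,lo,hi in(('green',(50,120,50),(75,255,255)),('yellow',(18,140,80),(32,255,255)),('red',(0,180,90),(6,255,255)),('red2',(174,180,90),(180,255,255))):
        m=cv2.inRange(hsv,lo,hi)
        for q in cv2.findContours(m,0,2)[0]:
            if cv2.contourArea(q)>40: print(n,col,cv2.contourArea(q),cv2.boundingRect(q),np.round(cv2.boxPoints(cv2.minAreaRect(q)),1).tolist())
    m=cv2.inRange(im,(0,0,0),(45,45,45))
    for q in cv2.findContours(m,0,2)[0]:
        if 300<cv2.contourArea(q)<6000: print(n,'black',cv2.contourArea(q),np.round(cv2.boxPoints(cv2.minAreaRect(q)),1).tolist())
E
```

```text
top0 green 1584.5 (191, 126, 64, 41) [[190.1999969482422, 130.60000610351562], [249.1999969482422, 121.5], [254.6999969482422, 157.39999389648438], [195.6999969482422, 166.5]]
top0 green 46.5 (247, 125, 8, 28) [[246.6999969482422, 125.30000305175781], [250.6999969482422, 124.69999694824219], [254.8000030517578, 151.60000610351562], [250.89999389648438, 152.1999969482422]]
top0 yellow 2210.5 (174, 191, 67, 46) [[172.6999969482422, 200.60000610351562], [235.3000030517578, 189.89999389648438], [241.5, 226.1999969482422], [178.8000030517578, 236.89999389648438]]
top0 black 369.5 [[319.0, 329.8999938964844], [358.8999938964844, 324.20001220703125], [360.5, 335.3999938964844], [320.6000061035156, 341.1000061035156]]
top0 black 650.5 [[367.8999938964844, 320.8999938964844], [425.8999938964844, 313.20001220703125], [427.70001220703125, 326.79998779296875], [369.70001220703125, 334.5]]
top0 black 1682.0 [[147.5, 327.8999938964844], [234.6999969482422, 304.8999938964844], [239.89999389648438, 324.5], [152.6999969482422, 347.3999938964844]]
top0 black 2405.0 [[436.1000061035156, 311.5], [587.0,
[... 2381 characters left out ...]
5.3999938964844, 238.5]]
scene0 black 873.5 [[258.1000061035156, 168.1999969482422], [270.6000061035156, 122.5999984741211], [294.29998779296875, 129.10000610351562], [281.8999938964844, 174.6999969482422]]
scene0 black 2856.0 [[203.0, 39.0], [231.8000030517578, 24.600000381469727], [283.3999938964844, 127.80000305175781], [254.60000610351562, 142.1999969482422]]
scene0 black 1162.0 [[182.60000610351562, 0.20000000298023224], [212.60000610351562, -14.800000190734863], [235.60000610351562, 31.200000762939453], [205.60000610351562, 46.20000076293945]]
scene0 black 5183.0 [[24.5, 13.399999618530273], [112.80000305175781, -37.5], [185.39999389648438, 88.5999984741211], [97.0999984741211, 139.5]]
```

View pics/crop1.png

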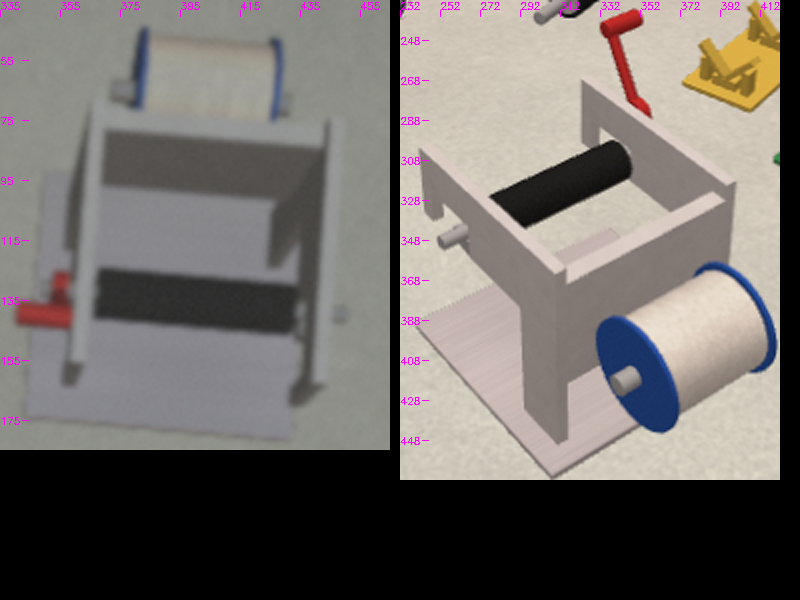

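```bash
python3 - <<'E'
from h import *
t=load('top0');s=load('scene0')
T=lambda x,y:(335+x/3,35+y/3)
S=lambda x,y:(232+(x-400)/2,228+y/2)
P=lambda n,a,b:print(n,*[np.round(v,4) for v in tri(t,T(*a),s,S(*b))])
P('Lfront inner',(87,362),(583,82))
P('Lfront outer',(72,360),(590,79))
P('Rfront outer',(329,384),(418,150))
P('axle -y end',(346,313),(441,240))
P('bar inner',(72,315),(607,28)); P('bar outer',(17,313),(638,16))
a=plane(t,[T(97,294),T(297,309)],.14);print('roller ends z.14',a,'len',np.linalg.norm(a[1]-a[0]))
f=plane(t,[T(79,361),T(322,382)],.185);print('cheek fronts z.185',f)
r=plane(t,[T(105,128),T(323,148)],.19);print('backwall front edge z.19',r)
g=a[0]-a[1];print('yaw roller',np.arctan2(-g[0],g[1]));g=f[0]-f[1];print('yaw cheeks',np.arctan2(-g[0],g[1]));g=r[0]-r[1];print('yaw wall',np.arctan2(-g[0],g[1]))
# base plate corners
b=plane(t,[T(26,417),T(291,440),T(45,173)],.008);print('base',b)
# loose rollers size
for c,box in((t,[[147.5,327.9],[234.7,304.9],[239.9,324.5],[152.7,347.4]]),(s,[[303.5,222.6],[354,184.7],[365.9,200.6],[315.4,238.5]]),(s,[[135.4,333.2],[201.6,268.3],[219,286.2],[152.9,351]])):
    B=np.array(box); e=plane(c,[(B[0]+B[3])/2,(B[1]+B[2])/2],.022);print('loose',e[:,:2].round(3).tolist(),np.linalg.norm(e[1]-e[0]))
# cradle crops
def cr(im,x,y,w,h,k):
    o=cv2.resize(im[y:y+h,x:x+w],None,fx=k,fy=k,interpolation=cv2.INTER_CUBIC)
    for i in range(0,w,10): cv2.putText(o,str(x+i),(i*k,9),0,.33,(255,0,255),1); cv2.line(o,(i*k,10),(i*k,16),(255,0,255),1)
    for i in range(10,h,10): cv2.putText(o,str(y+i),(0,i*k+4),0,.33,(255,0,255),1); cv2.line(o,(22,i*k),(28,i*k),(255,0,255),1)
    return o
c=np.zeros((480,800,3),np.uint8)
c[:330,:395]=cr(t['pixels'],185,115,79,66,5);c[:400,400:]=cr(s['pixels'],415,255,80,80,5);cv2.imwrite('pics/crop2.png',c)
E
```

```text
Lfront inner [ 0.5411 -0.0656  0.1813] 0.0021
Lfront outer [ 0.5419 -0.0566  0.1808] 0.0002
Rfront outer [ 0.523  -0.2256  0.1813] 0.0003
axle -y end [ 0.5823 -0.251   0.1412] 0.0008
bar inner [ 0.5561 -0.0515  0.2361] 0.0005
bar outer [ 0.5584 -0.0171  0.2347] 0.0005
roller ends z.14 [[ 0.59927713 -0.07918018  0.14      ]
 [ 0.58633432 -0.21728187  0.14      ]] len 0.13870685422169726
cheek fronts z.185 [[ 0.54011774 -0.06071257  0.185     ]
 [ 0.523363   -0.22020993  0.185     ]]
backwall front edge z.19 [[ 0.69651248 -0.08142571  0.19      ]
 [ 0.68030494 -0.22576042  0.19      ]]
yaw roller -0.09344650707572202
yaw cheeks -0.1046632612268548
yaw wall -0.11182292955148483
base [[ 0.54343195 -0.03717207  0.008     ]
 [ 0.52193557 -0.24247854  0.008     ]
 [ 0.73900678 -0.0564886   0.008     ]]
loose [[0.178, 0.4], [0.224, 0.208]] 0.19669963355701556
loose [[0.224, 0.188], [0.167, 0.423]] 0.24258877968629375
loose [[0.319, -0.311], [0.227, -0.1]] 0.23036786902992662
```

View pics/crop2.png

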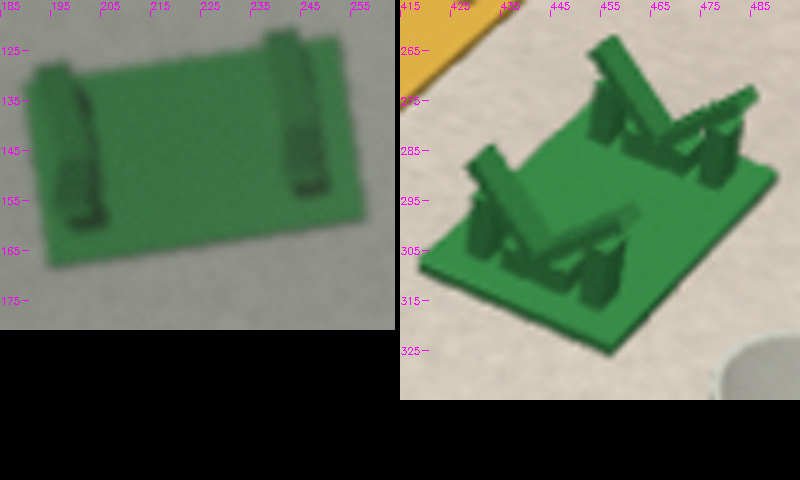

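```bash
python3 - <<'E'
from h import *
t=load('top0');s=load('scene0')
T=lambda x,y:(185+x/5,115+y/5)
S=lambda x,y:(415+(x-400)/5,255+y/5)
print(plane(t,[T(340,37),T(366,218),T(50,267),T(25,85)],.008).round(4))
print(plane(s,[S(420,264),S(610,350),S(777,176)],.008).round(4))
# rest upper edge ends (z~.054): top: top-right rest upper end / lower end ; check height by two views
print('rest +x end R',tri(t,T(282,33),s,S(757,93)), 'L', tri(t,T(55,68),s,S(757,93)))
print(plane(t,[T(282,33),T(312,190),T(55,68),T(88,224)],.054).round(4))
print(plane(s,[S(605,40),S(755,93),S(485,150),S(635,209)],.054).round(4))
th=-.105
st=manip.get_state();Rm=R.from_rotvec(st['eef_rot']).as_matrix();print(Rm.round(3),st['position'])
E
```

```text
[[0.6698 0.1733 0.008 ]
 [0.5829 0.1617 0.008 ]
 [0.5615 0.3082 0.008 ]
 [0.6483 0.3203 0.008 ]]
[[0.5885 0.1573 0.008 ]
 [0.6748 0.1684 0.008 ]
 [0.6541 0.3155 0.008 ]]
rest +x end R (array([0.66564946, 0.20798602, 0.09827212]), np.float64(0.05963006318191105)) L (array([0.64423269, 0.29833546, 0.05258774]), np.float64(0.006349970322771415))
[[0.6564 0.1941 0.054 ]
 [0.5839 0.1809 0.054 ]
 [0.6413 0.2957 0.054 ]
 [0.5696 0.2807 0.054 ]]
[[0.579  0.2866 0.054 ]
 [0.646  0.2994 0.054 ]
 [0.5942 0.1851 0.054 ]
 [0.6596 0.1964 0.054 ]]
[[ 0.893  0.449 -0.001]
 [ 0.449 -0.893  0.002]
 [ 0.    -0.002 -1.   ]] [ 0.28055471 -0.55779578  0.2216752 ]
```

Checks before moving:
- **Roller:** the seated one measures about 138 mm. The loose ones measure 197 and 230 mm or more, so the seated one is the smallest.
- **Stand:** (0.593, -0.147), yaw -0.105. Cheek tops triangulate to z 0.181 and the axle to z 0.141, which agrees with the text.
- **Green cradle:** centre about (0.6175, 0.239), yaw +0.144. Rest edges come out at about z 0.053.

I'll rise first to clear the bottle.

Emit:
step_arm(
  increments=[
    [[0, 0, 0, -0.05, -0.14], [0, 0, 0, -0.1, -0.28], [0, 0, 0, -0.15, -0.42], [0, 0, 0, -0.18, -0.56], [0, 0, 0, -0.18, -0.7]],
  ],
  force=20,
)

```text
time: 0.6
position: [0.2814, -0.5605, 0.4088]
eef_rot: [2.608, 1.731, -0.005]
contact_force: [0.1, -1.2, 0.3]
opening: 0.0551
```

```bash
cat > go.py <<'E'
import sys
from h import *
# usage: go.py x y z phi -> tool shift/turn from measured pose
st=manip.get_state();M=R.from_rotvec(st['eef_rot']).as_matrix();p=st['position']
phi=np.arctan2(M[1,0],M[0,0]);print('t',round(st['time'],2),'p',p.round(4),'phi',phi.round(3),'F',st['contact_force'].round(1),'open',round(st['opening'],4))
A=np.array(list(map(float,sys.argv[1:]))).reshape(-1,4)
for g in A: print(g,'->',(M.T@(g[:3]-p)).round(4),(phi-g[3]).round(3))
E
python3 go.py .50 -.025 .4 1.466
```

```text
t 0.6 p [ 0.2814 -0.5605  0.4088] phi 1.172 F [ 0.1 -1.2  0.3] open 0.0551
[ 0.5   -0.025  0.4    1.466] -> [ 0.5784 -0.0067  0.0035] -0.294
```

Emit:
step_arm(
  increments=[
    [[0, 0.04, 0, 0, -0.1], [0, 0.09, 0, 0, -0.2], [0, 0.14, 0, 0, -0.29], [0, 0.19, 0, 0, -0.29], [0, 0.24, 0, 0, -0.29]],
  ],
)

```text
time: 1.1
position: [0.3755, -0.3357, 0.4021]
eef_rot: [-2.345, -2.089, -0.001]
contact_force: [1.3, 0.4, 0.6]
opening: 0.0145
```

```bash
python3 go.py .50 -.025 .4 1.466
```

```text
t 1.1 p [ 0.3755 -0.3357  0.4021] phi 1.455 F [1.3 0.4 0.6] open 0.0145
[ 0.5   -0.025  0.4    1.466] -> [0.323  0.0878 0.0023] -0.011
```

Emit:
step_arm(
  increments=[
    [[0, 0.045, 0.012, 0, -0.01], [0, 0.09, 0.025, 0, -0.01], [0, 0.135, 0.037, 0, -0.01], [0, 0.18, 0.05, 0, -0.01], [0, 0.225, 0.06, 0, -0.01]],
  ],
)

```text
time: 1.6
position: [0.461, -0.1192, 0.4023]
eef_rot: [-2.335, -2.101, 0.0]
contact_force: [0.5, -0.4, 0.3]
opening: 0.0002
```

```bash
python3 go.py .50 -.025 .4 1.466 .5 -.025 .213 1.466
```

```text
t 1.6 p [ 0.461  -0.1192  0.4023] phi 1.466 F [ 0.5 -0.4  0.3] open 0.0002
[ 0.5   -0.025  0.4    1.466] -> [0.0978 0.0289 0.0023] -0.0
[ 0.5   -0.025  0.213  1.466] -> [0.0978 0.0289 0.1893] -0.0
```

Emit:
step_arm(
  increments=[
    [[0, 0.045, 0.012, 0.04, 0], [0, 0.085, 0.025, 0.08, 0], [0, 0.094, 0.027, 0.12, 0], [0, 0.094, 0.027, 0.16, 0], [0, 0.094, 0.027, 0.18, 0]],
  ],
)

```text
time: 2.1
position: [0.4944, -0.0284, 0.2183]
eef_rot: [-2.327, -2.099, 0.007]
contact_force: [-0.5, -0.1, 0.6]
opening: 0.0003
```

Emit:
step_arm(
  increments=[
    [[0, 0, 0, 0, 0], [0, 0, 0, 0, 0]],
  ],
)

```text
time: 2.3
position: [0.4977, -0.0306, 0.2228]
eef_rot: [-2.335, -2.102, 0.0]
contact_force: [-0.9, 0.9, 0.3]
opening: 0.0003
```

```bash
python3 go.py .50 -.025 .213 1.466; python3 - <<'E'
from h import *
t=snap('top','top1')['pixels'];s=snap('scene','scene1')['pixels']
c=np.zeros((480,800,3),np.uint8);a=cv2.resize(t[60:220,310:443],None,fx=3,fy=3);c[:,:399]=a
c[:480,400:]=cv2.resize(s[160:400,210:410],None,fx=2,fy=2);cv2.imwrite('pics/lev1.png',c)
E
```

```text
t 2.3 p [ 0.4977 -0.0306  0.2228] phi 1.466 F [-0.9  0.9  0.3] open 0.0003
[ 0.5   -0.025  0.213  1.466] -> [0.0058 0.0017 0.0098] -0.0
```

View pics/lev1.png

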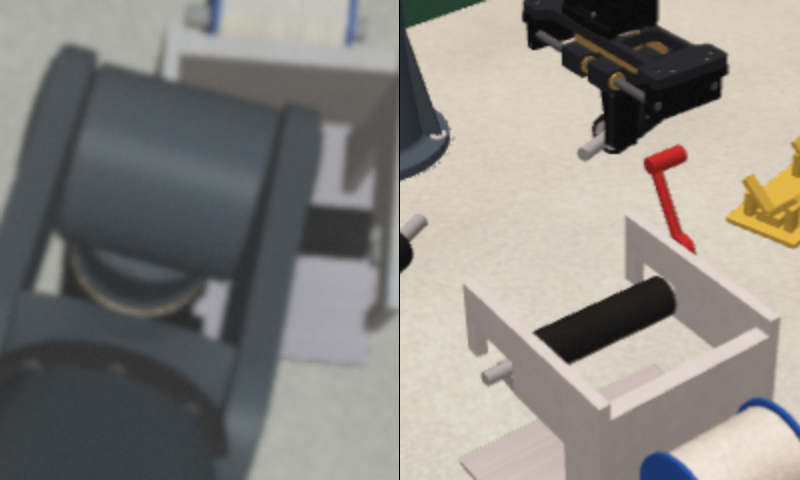

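The closed fingertips (crop ≈ (618,150)) stand in front of the red bar (crop (665,160)) at bar height. I'll lower slightly and push back.

Emit:
step_arm(
  increments=[
    [[0, 0.006, 0.005, 0.01, 0], [0, 0.006, 0.015, 0.01, 0], [0, 0.006, 0.025, 0.01, 0], [0, 0.006, 0.035, 0.01, 0], [0, 0.006, 0.045, 0.01, 0]],
  ],
)

```text
time: 2.9
position: [0.5414, -0.029, 0.2132]
eef_rot: [-2.331, -2.099, 0.007]
contact_force: [-20.6, 1.0, 26.3]
opening: 0.0006
```

Emit:
step_arm(
  increments=[
    [[0, 0, 0.01, 0, 0], [0, 0, 0.02, 0, 0], [0, 0, 0.03, 0, 0], [0, 0, 0.04, 0, 0], [0, 0, 0.05, 0, 0]],
  ],
)

```text
time: 3.4
position: [0.5932, -0.0346, 0.2125]
eef_rot: [-2.335, -2.102, 0.001]
contact_force: [-1.8, 0.4, -1.6]
opening: 0.0003
```

```bash
python3 go.py .6139 -.0363 .213 1.466
```

```text
t 3.4 p [ 0.5932 -0.0346  0.2125] phi 1.466 F [-1.8  0.4 -1.6] open 0.0003
[ 0.6139 -0.0363  0.213   1.466 ] -> [ 0.0004  0.0207 -0.0006] -0.0
```

Emit:
step_arm(
  increments=[
    [[0, 0, 0.005, 0, 0], [0, 0, 0.01, 0, 0], [0, 0, 0.014, 0, 0], [0, 0, 0.014, 0, 0]],
  ],
)

```text
time: 3.8
position: [0.6069, -0.0361, 0.2121]
eef_rot: [-2.335, -2.102, -0.0]
contact_force: [-0.9, -0.3, 0.2]
opening: 0.0004
```

Emit:
step_arm(
  increments=[
    [[0, 0, 0.003, 0, 0], [0, 0, 0.006, 0, 0], [0, 0, 0.006, 0, 0]],
  ],
)

```text
time: 4.1
position: [0.6127, -0.0366, 0.2126]
eef_rot: [2.335, 2.102, 0.0]
contact_force: [-1.7, -0.3, -0.1]
opening: 0.0005
```

```bash
python3 go.py .5 -.03 .213 1.466
```

```text
t 4.1 p [ 0.6127 -0.0366  0.2126] phi 1.466 F [-1.7 -0.3 -0.1] open 0.0005
[ 0.5   -0.03   0.213  1.466] -> [-0.0052 -0.1128 -0.0005] -0.0
```

Emit:
step_arm(
  increments=[
    [[0, 0, 0.003, 0, 0], [0, 0, 0.006, 0, 0], [0, 0, 0.006, 0, 0]],
  ],
)

```text
time: 4.4
position: [0.6169, -0.037, 0.2124]
eef_rot: [-2.332, -2.1, 0.004]
contact_force: [-6.3, 1.1, 1.8]
opening: 0.0004
```

```bash
python3 - <<'E'
from h import *
s=snap('scene','scene2')
c=cv2.resize(s['pixels'][160:360,250:450],None,fx=3,fy=3);cv2.imwrite('pics/lev2.png',c)
O=np.array([.593,-.147,0]);X=np.array([.9945,-.105,0]);Y=np.array([.105,.9945,0])
for q in(.7,.9,1.,1.1):
    x=-.01-.075*np.sin(.55-q);z=.17+.075*np.cos(.55-q)
    print(q,((proj(s,[O+x*X+y*Y+[0,0,z] for y in(.089,.125)])-[250,160])*3).round().tolist())
E
```

```text
0.7 [[309.0, 272.0], [360.0, 250.0]]
0.9 [[326.0, 289.0], [377.0, 267.0]]
1.0 [[334.0, 300.0], [386.0, 278.0]]
1.1 [[342.0, 311.0], [394.0, 288.0]]
```

View pics/lev2.png

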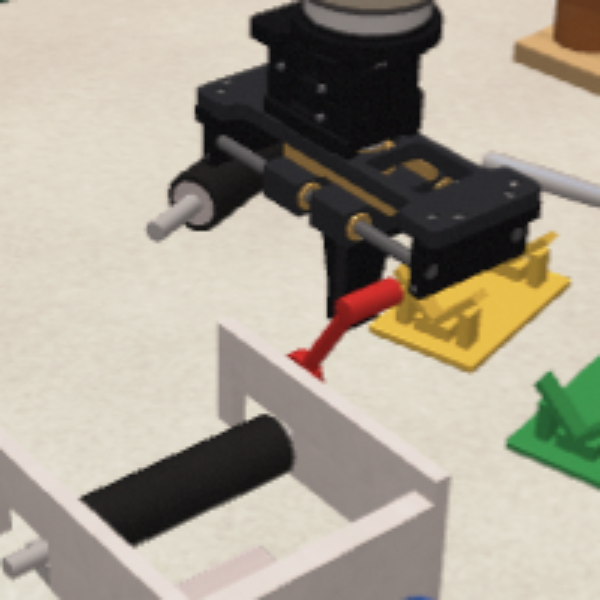

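The bar runs from (345,305) to (395,288), which matches the q = 1.1 projection, and the force has risen, so the lever is at its stop. The roller is still seated. I'll back off and rise.

Emit:
step_arm(
  increments=[
    [[0, 0, -0.025, 0, 0], [0, 0, -0.04, -0.03, 0], [0, 0, -0.04, -0.07, 0], [0, 0, -0.04, -0.11, 0], [0, 0, -0.04, -0.12, 0]],
  ],
)

```text
time: 4.95
position: [0.5828, -0.0339, 0.3391]
eef_rot: [2.326, 2.094, 0.014]
contact_force: [0.1, 0.6, 0.2]
opening: 0.0007
```

Emit:
step_arm(
  increments=[
    [[100, 0, 0, 0, 0], [100, 0, 0, 0, 0]],
  ],
)

```text
time: 5.15
position: [0.5786, -0.033, 0.3319]
eef_rot: [-2.335, -2.102, -0.0]
contact_force: [0.1, 0.2, -0.8]
opening: 0.0097
```

```bash
python3 go.py .593 -.147 .33 1.466
```

```text
t 5.15 p [ 0.5786 -0.033   0.3319] phi 1.466 F [ 0.1  0.2 -0.8] open 0.0097
[ 0.593 -0.147  0.33   1.466] -> [-0.1118  0.0263  0.0019] -0.0
```

Emit:
step_arm(
  increments=[
    [[100, -0.035, 0.008, 0, 0], [100, -0.07, 0.016, 0, 0], [100, -0.112, 0.026, 0, 0], [100, -0.112, 0.026, 0, 0], [100, -0.112, 0.026, 0, 0]],
  ],
)

```text
time: 5.65
position: [0.592, -0.1477, 0.33]
eef_rot: [-2.334, -2.096, 0.002]
contact_force: [-0.7, -0.0, -0.3]
opening: 0.0485
```

Emit:
step_arm(
  increments=[
    [[100, 0, 0, 0.02, 0], [100, 0, 0, 0.04, 0], [100, 0, 0, 0.06, 0], [100, 0, 0, 0.08, 0], [100, 0, 0, 0.1, 0]],
  ],
)

```text
time: 6.15
position: [0.592, -0.145, 0.2308]
eef_rot: [-2.331, -2.102, 0.001]
contact_force: [-0.2, 0.6, -0.3]
opening: 0.0844
```

```bash
python3 go.py .593 -.147 .1215 1.466
```

```text
t 6.15 p [ 0.592  -0.145   0.2308] phi 1.468 F [-0.2  0.6 -0.3] open 0.0844
[ 0.593  -0.147   0.1215  1.466 ] -> [-0.002   0.0015  0.1093] 0.002
```

Emit:
step_arm(
  increments=[
    [[100, -0.002, 0.001, 0.02, 0], [100, -0.002, 0.001, 0.045, 0], [100, -0.002, 0.001, 0.07, 0], [100, -0.002, 0.001, 0.09, 0], [100, -0.002, 0.001, 0.1, 0]],
  ],
)

```text
time: 6.65
position: [0.5916, -0.1468, 0.1298]
eef_rot: [-2.329, -2.1, 0.003]
contact_force: [0.2, -0.2, 0.8]
opening: 0.0872
```

Emit:
step_arm(
  increments=[
    [[100, 0, 0, 0.005, 0], [100, 0, 0, 0.009, 0], [100, 0, 0, 0.009, 0]],
  ],
)

```text
time: 6.95
position: [0.5937, -0.149, 0.1237]
eef_rot: [2.334, 2.102, 0.0]
contact_force: [-0.0, 0.3, 0.3]
opening: 0.0869
```

```bash
python3 go.py .593 -.147 .1215 1.466
```

```text
t 6.95 p [ 0.5937 -0.149   0.1237] phi 1.466 F [-0.   0.3  0.3] open 0.0869
[ 0.593  -0.147   0.1215  1.466 ] -> [ 0.0019 -0.0009  0.0022] 0.0
```

Emit:
step_arm(
  increments=[
    [[20, 0.002, -0.001, 0.002, 0], [20, 0.002, -0.001, 0.002, 0], [20, 0.002, -0.001, 0.002, 0], [20, 0.002, -0.001, 0.002, 0], [20, 0.002, -0.001, 0.002, 0]],
  ],
  force=25,
)

```text
time: 7.45
position: [0.5928, -0.1472, 0.1218]
eef_rot: [2.335, 2.101, 0.0]
contact_force: [-0.5, 0.2, -0.4]
opening: 0.0548
```

Emit:
step_arm(
  increments=[
    [[20, 0, 0, 0, 0], [20, 0, 0, 0, 0], [20, 0, 0, 0, 0]],
  ],
)

```text
time: 7.75
position: [0.5932, -0.1473, 0.1217]
eef_rot: [2.334, 2.101, 0.001]
contact_force: [1.3, 0.0, -0.2]
opening: 0.0356
```

```bash
python3 go.py .593 -.147 .1215 1.466
```

```text
t 7.75 p [ 0.5932 -0.1473  0.1217] phi 1.466 F [ 1.3  0.  -0.2] open 0.0356
[ 0.593  -0.147   0.1215  1.466 ] -> [ 0.0003 -0.0003  0.0002] -0.0
```

Gripped: the opening is 35.6 mm, which matches the 36 mm roller, with little side force. Now I'll draw it forward up the 6° ledge.

Emit:
step_arm(
  increments=[
    [[20, 0, -0.006, -0.001, 0], [20, 0, -0.012, -0.002, 0], [20, 0, -0.018, -0.0025, 0], [20, 0, -0.025, -0.0025, 0], [20, 0, -0.032, -0.0025, 0]],
  ],
  force=30,
)

```text
time: 8.25
position: [0.5597, -0.1435, 0.1238]
eef_rot: [-2.334, -2.101, 0.001]
contact_force: [-0.0, 0.7, -2.9]
opening: 0.0352
```

Emit:
step_arm(
  increments=[
    [[20, 0, 0, 0, 0], [20, 0, 0, 0, 0]],
  ],
)

```text
time: 8.45
position: [0.5608, -0.1438, 0.1241]
eef_rot: [2.335, 2.101, 0.0]
contact_force: [0.4, 0.2, -4.0]
opening: 0.0352
```

```bash
python3 go.py .5612 -.1436 .082 1.466; python3 - <<'E'
from h import *
s=snap('scene','scene3')
c=cv2.resize(s['pixels'][180:400,200:440],None,fx=2.5,fy=2.5);cv2.imwrite('pics/r3.png',c)
E
```

```text
t 8.45 p [ 0.5608 -0.1438  0.1241] phi 1.466 F [ 0.4  0.2 -4. ] open 0.0352
[ 0.5612 -0.1436  0.082   1.466 ] -> [0.0003 0.0003 0.0421] -0.0
```

View pics/r3.png

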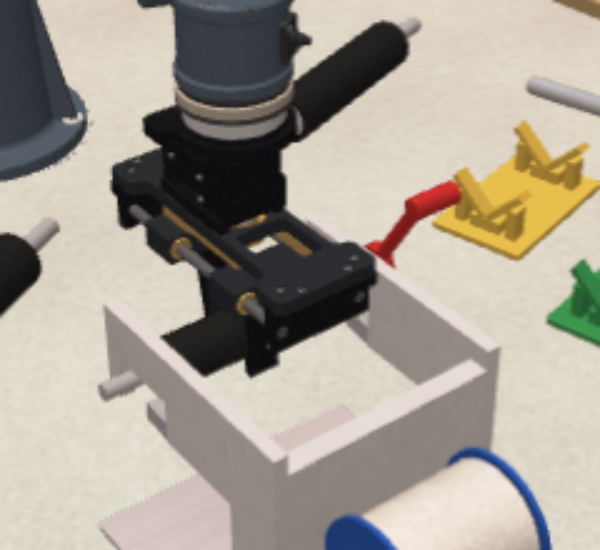

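The roller hangs free (-4 N), and its axle (crop (120,385)) is over the slot. The lever (crop (430,195)) is still open. Lowering now.

Emit:
step_arm(
  increments=[
    [[20, 0, 0, 0.01, 0], [20, 0, 0, 0.02, 0], [20, 0, 0, 0.03, 0], [20, 0, 0, 0.042, 0], [20, 0, 0, 0.052, 0]],
  ],
)

```text
time: 9.0
position: [0.5605, -0.1436, 0.0705]
eef_rot: [-2.334, -2.101, 0.001]
contact_force: [0.1, 0.9, -3.5]
opening: 0.0353
```

Emit:
step_arm(
  increments=[
    [[20, 0, 0, 0, 0], [20, 0, 0, 0, 0], [20, 0, 0, 0, 0]],
  ],
)

```text
time: 9.3
position: [0.5613, -0.144, 0.0724]
eef_rot: [2.334, 2.101, 0.001]
contact_force: [0.1, -0.0, -3.2]
opening: 0.0351
```

```bash
python3 go.py .45 -.132 .0715 1.466
```

```text
t 9.3 p [ 0.5613 -0.144   0.0724] phi 1.466 F [ 0.1 -0.  -3.2] open 0.0351
[ 0.45   -0.132   0.0715  1.466 ] -> [ 0.0002 -0.112   0.0008] -0.0
```

Emit:
step_arm(
  increments=[
    [[20, 0, -0.02, 0, 0], [20, 0, -0.045, 0, 0], [20, 0, -0.07, 0, 0], [20, 0, -0.095, 0, 0], [20, 0, -0.112, 0, 0]],
  ],
)

```text
time: 9.8
position: [0.4481, -0.1317, 0.0728]
eef_rot: [-2.335, -2.102, 0.0]
contact_force: [1.1, -0.3, -3.2]
opening: 0.0356
```

Emit:
step_arm(
  increments=[
    [[20, 0, 0, -0.01, 0], [20, 0, 0, -0.05, 0], [20, 0, 0, -0.09, 0], [20, 0, 0, -0.13, 0], [20, 0, 0, -0.17, 0]],
  ],
)

```text
time: 10.3
position: [0.4509, -0.1324, 0.2455]
eef_rot: [2.332, 2.099, 0.002]
contact_force: [1.2, -0.4, -4.1]
opening: 0.0352
```

```bash
python3 go.py .52 .05 .24 1.715 .6175 .239 .16 1.715
```

```text
t 10.3 p [ 0.4509 -0.1324  0.2455] phi 1.466 F [ 1.2 -0.4 -4.1] open 0.0352
[0.52  0.05  0.24  1.715] -> [0.1887 0.0496 0.0054] -0.249
[0.6175 0.239  0.16   1.715 ] -> [0.387  0.1265 0.0854] -0.249
```

Emit:
step_arm(
  increments=[
    [[20, 0.035, 0.01, 0, -0.05], [20, 0.075, 0.02, 0, -0.1], [20, 0.115, 0.03, 0, -0.15], [20, 0.155, 0.04, 0, -0.2], [20, 0.19, 0.05, 0, -0.249]],
  ],
)

```text
time: 10.8
position: [0.5209, 0.0538, 0.244]
eef_rot: [2.051, 2.376, 0.004]
contact_force: [0.4, -0.6, -3.4]
opening: 0.0351
```

```bash
python3 go.py .6175 .239 .16 1.715
```

```text
t 10.8 p [0.5209 0.0538 0.244 ] phi 1.717 F [ 0.4 -0.6 -3.4] open 0.0351
[0.6175 0.239  0.16   1.715 ] -> [0.1691 0.1223 0.0844] 0.002
```

Emit:
step_arm(
  increments=[
    [[20, 0.04, 0.03, 0.01, 0], [20, 0.08, 0.06, 0.03, 0], [20, 0.125, 0.09, 0.05, 0], [20, 0.169, 0.122, 0.07, 0], [20, 0.169, 0.122, 0.084, 0]],
  ],
)

```text
time: 11.3
position: [0.6195, 0.2417, 0.1598]
eef_rot: [2.05, 2.376, 0.012]
contact_force: [0.6, -1.0, -3.3]
opening: 0.0353
```

Emit:
step_arm(
  increments=[
    [[20, 0, 0, 0, 0], [20, 0, 0, 0, 0]],
  ],
)

```text
time: 11.5
position: [0.6158, 0.237, 0.1584]
eef_rot: [2.054, 2.377, -0.001]
contact_force: [-0.1, -0.2, -3.5]
opening: 0.0355
```

```bash
python3 go.py .6175 .239 .09 1.715;  python3 - <<'E'
from h import *
s=snap('scene','scene4');t=snap('top','top4')
P=manip.get_state()['position'];yv=np.array([-.1435,.9897,0]);C=P+[0,0,.0187]
print(proj(s,[C-.106*yv,C-.068*yv,C+.068*yv,C+.106*yv]).round(1).tolist())
c=np.zeros((600,800,3),np.uint8)
c[:,:480]=cv2.resize(s['pixels'][160:360,370:530],None,fx=3,fy=3);c[:300,480:]=cv2.resize(t['pixels'][90:240,130:290],None,fx=2,fy=2);cv2.imwrite('pics/c4.png',c)
E
```

```text
t 11.5 p [0.6158 0.237  0.1584] phi 1.716 F [-0.1 -0.2 -3.5] open 0.0355
[0.6175 0.239  0.09   1.715 ] -> [0.0017 0.002  0.0684] 0.001
[[436.3, 249.4], [446.4, 240.9], [479.2, 213.5], [487.5, 206.6]]
```

View pics/c4.png

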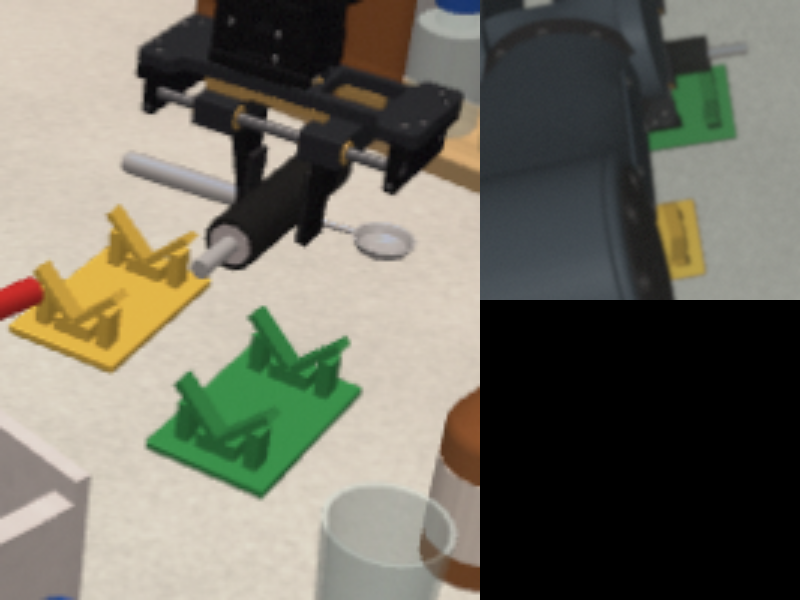

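```bash
python3 - <<'E'
from h import *
s=load('scene4')
# V notch (upper-surface line bottom, near faces)
a=plane(s,[(370+222/3,160+440/3),(370+295/3,160+371/3)],.022)
C=np.array([.6175,.239]);X=np.array([.9897,.1435]);Y=np.array([-.1435,.9897])
for p in a: print(p.round(4),'local',((p[:2]-C)@X).round(4),((p[:2]-C)@Y).round(4))
# crossing in scene: local coords of the mouth ends from both views
for p in [(.6564,.1941),(.5839,.1809),(.6413,.2957),(.5696,.2807),(.579,.2866),(.646,.2994),(.5942,.1851),(.6596,.1964)]: print(((np.array(p)-C)@X).round(4),((np.array(p)-C)@Y).round(4))
E
python3 go.py .6175 .239 .05 1.715
```

```text
[0.6314 0.1815 0.022 ] local 0.0055 -0.0589
[0.618  0.2833 0.022 ] local 0.0068 0.0438
0.0321 -0.05
-0.0416 -0.0527
0.0317 0.0527
-0.0414 0.0481
-0.0313 0.0526
0.0369 0.0557
-0.0308 -0.05
0.0356 -0.0482
t 11.6 p [0.6163 0.2359 0.1596] phi 1.714 F [-0.4  0.1 -3.7] open 0.0354
[0.6175 0.239  0.05   1.715 ] -> [0.0029 0.0014 0.1096] -0.001
```

Emit:
step_arm(
  increments=[
    [[20, 0.003, 0.002, 0.02, 0], [20, 0.003, 0.002, 0.045, 0], [20, 0.003, 0.002, 0.07, 0], [20, 0.003, 0.002, 0.095, 0], [20, 0.003, 0.002, 0.11, 0]],
  ],
)

```text
time: 12.1
position: [0.6171, 0.2383, 0.0479]
eef_rot: [-2.058, -2.374, 0.001]
contact_force: [-0.9, -0.6, -3.1]
opening: 0.0353
```

Emit:
step_arm(
  increments=[
    [[20, 0, 0, 0.004, 0], [20, 0, 0, 0.008, 0], [20, 0, 0, 0.012, 0], [20, 0, 0, 0.012, 0]],
  ],
)

```text
time: 12.5
position: [0.6177, 0.2397, 0.0367]
eef_rot: [2.056, 2.375, 0.001]
contact_force: [-0.5, 0.3, -2.9]
opening: 0.0352
```

```bash
python3 go.py .6185 .239 .0283 1.715
```

```text
t 12.5 p [0.6177 0.2397 0.0367] phi 1.715 F [-0.5  0.3 -2.9] open 0.0352
[0.6185 0.239  0.0283 1.715 ] -> [-0.0008  0.0007  0.0084] -0.0
```

Emit:
step_arm(
  increments=[
    [[20, 0, 0, 0.002, 0], [20, 0, 0, 0.003, 0], [20, 0, 0, 0.003, 0]],
  ],
)

```text
time: 12.8
position: [0.6172, 0.2398, 0.0332]
eef_rot: [2.056, 2.376, 0.0]
contact_force: [0.1, 0.3, -4.2]
opening: 0.0352
```

Emit:
step_arm(
  increments=[
    [[20, 0, 0, 0.001, 0], [20, 0, 0, 0.002, 0], [20, 0, 0, 0.002, 0]],
  ],
)

```text
time: 13.1
position: [0.617, 0.2397, 0.0309]
eef_rot: [-2.056, -2.375, 0.001]
contact_force: [-1.0, 0.0, -3.8]
opening: 0.0352
```

Emit:
step_arm(
  increments=[
    [[20, 0, 0, 0.001, 0], [20, 0, 0, 0.0015, 0], [20, 0, 0, 0.0015, 0]],
  ],
)

```text
time: 13.4
position: [0.6176, 0.2397, 0.0298]
eef_rot: [2.056, 2.375, 0.001]
contact_force: [1.2, -0.1, -2.5]
opening: 0.0355
```

Emit:
step_arm(
  increments=[
    [[20, 0, 0, 0.001, 0], [20, 0, 0, 0.0015, 0], [20, 0, 0, 0.0015, 0]],
  ],
)

```text
time: 13.7
position: [0.6182, 0.2398, 0.0291]
eef_rot: [2.055, 2.374, 0.003]
contact_force: [0.4, 0.1, 4.1]
opening: 0.0349
```

The roller is seated: the vertical force went from -3.5 to +4 N at the expected height. Releasing.

Emit:
step_arm(
  increments=[
    [[50, 0, 0, 0, 0], [55, 0, 0, 0, 0], [65, 0, 0, 0, 0], [75, 0, 0, 0, 0], [75, 0, 0, 0, 0]],
  ],
)

```text
time: 14.2
position: [0.6169, 0.2396, 0.0277]
eef_rot: [-2.056, -2.375, 0.001]
contact_force: [0.6, 0.5, 0.6]
opening: 0.0622
```

Emit:
step_arm(
  increments=[
    [[75, 0, 0, 0, 0], [75, 0, 0, -0.01, 0], [75, 0, 0, -0.03, 0], [75, 0, 0, -0.06, 0], [75, 0, 0, -0.1, 0]],
  ],
)

```text
time: 14.7
position: [0.6158, 0.2394, 0.128]
eef_rot: [-2.054, -2.374, 0.005]
contact_force: [1.1, 0.3, 0.7]
opening: 0.0653
```

Emit:
step_arm(
  increments=[
    [[75, 0, -0.03, -0.05, 0], [75, 0, -0.08, -0.08, 0], [75, 0, -0.13, -0.08, 0], [75, 0, -0.16, -0.08, 0], [75, 0, -0.16, -0.08, 0]],
  ],
)

```text
time: 15.2
position: [0.4501, 0.2157, 0.2084]
eef_rot: [-2.05, -2.373, 0.011]
contact_force: [0.3, -0.0, -0.4]
opening: 0.0651
```

```bash
python3 - <<'E'
from h import *
s=snap('scene','scene5');t=snap('top','top5')
c=np.zeros((600,800,3),np.uint8)
c[:480,:480]=cv2.resize(s['pixels'][200:360,330:490],None,fx=3,fy=3);c[:480,480:]=cv2.resize(t['pixels'][90:210,160:240],None,fx=4,fy=4);cv2.imwrite('pics/c5.png',c)
st=manip.get_state();print(st['time'],st['position'],st['contact_force'],st['opening'])
E
```

```text
15.3 [0.45845201 0.21682219 0.20925617] [0.67246644 0.50230249 0.02203207] 0.06504925175287257
```

View pics/c5.png

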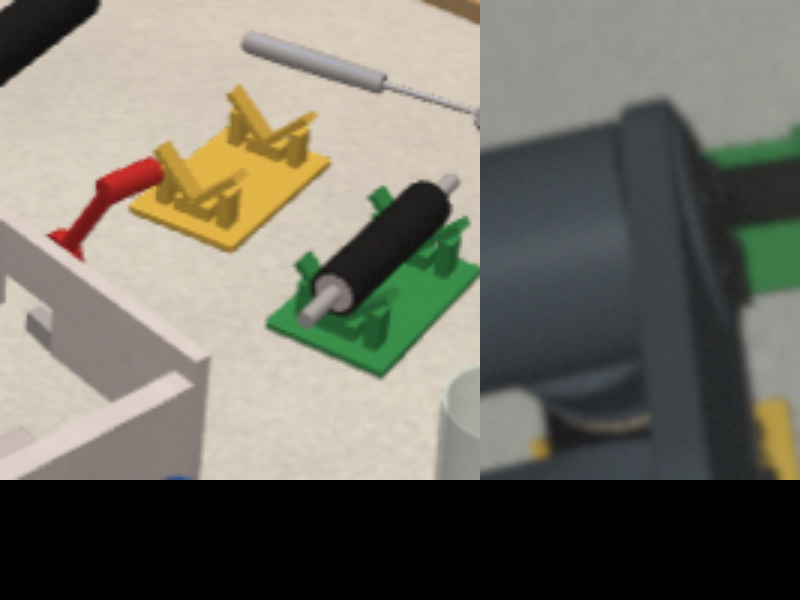

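The roller lies in both green Vs, with axle ends at crop (308,317) and (453,180). The lever bar runs from (103,187) to (155,165), still at the q ≈ 1.1 projection. One numeric check, then I'll hand in.

```bash
python3 - <<'E'
from h import *
s=load('scene5')
a=plane(s,[(330+308/3,200+317/3),(330+453/3,200+180/3)],.047);m=a.mean(0);d=a[1]-a[0]
print(m.round(4),np.linalg.norm(d).round(4),'yaw',np.arctan2(-d[0],d[1]).round(3))
C=np.array([.618,.239]);print('local',(m[:2]-C)@[.9897,.1435],(m[:2]-C)@[-.1435,.9897])
manip.hand_in()
E
```

```text
[0.6179 0.2425 0.047 ] 0.2079 yaw 0.141
local 0.00044973752135229415 0.0034866299336654915
the job is handed in; nothing more can be done
```

I opened the cam lever, took the roller out through the bottoms of the slots, and set it down in the green cradle. The job is handed in at about 15 s of robot time, and the hand-in gives no verdict.

- **Lever:** I pushed it back to its stop while the roller stayed in its seat. In the last picture the handle still matches about 1.1 rad.
- **Removal:** I gripped the smallest roller (about 138 mm measured, the loose ones 197 mm and more), drew it forward and lowered it to about 91 mm. I then moved it clear of the front prongs before lifting.
- **Placing:** I lowered it until the cradle took its weight, then released it and backed the arm away.
- **Final check:** The roller is about 0.5 mm off across and 3.5 mm along, at yaw 0.141 against the cradle's 0.144. This comes from the scene camera only, because the arm hid most of the cradle from the top camera. I assumed the axle height to be 47 mm; contact came with the gripper at the expected height.
- **Disagreements:** The two cameras differed by about 5 mm on where the cradle sits in x, and I used the middle. There was also a brief force of about 33 N when the fingers first touched the lever.

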